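# Test the plunger cutters and sort them by spring

## Task

Test every plunger cookie cutter in the rail by pushing its head down about 8 mm, but not to its stop; the O-ring on the stem stays where the push shifted it and must show that each one was tested. Slide the cutters off the open end of the rail, stand those with a firm spring upright on the baking tray and put those with a tired spring (much softer) into the straw basket. Leave the mug and the stamp alone.

Things in the scene. Friction and masses are not known exactly. Their poses are not given: they have to be found in the camera images.
- rail: low aluminium T-slot rail, fixed, along its x. Origin on the table under the middle of its lipped part, z up. Floor 5 mm up. Lips from x -112 to +112 mm (channel 43 mm wide, slot 34, lips 13 to 17 mm up, 51 mm wide outside). +x end capped; -x end open: the bare floor goes on there, 62 mm wide, as a landing from x -112 to -167 mm, where alone (about x -140) a cutter lifts off
- tray: baking tray, dark sheet metal, loose, 400 mm (its x) by 310 mm (its y), rim 18 mm high, flat floor 2 mm thick within x +-187 and y +-142 mm. Origin at the centre of its underside, z up.
- basket: straw basket with two raised handles at its y ends, loose, about 199 mm (its x) by 283 mm (its y); solid wall 85 mm high, handles up to 119 mm; inside at least 138 mm (x) by 180 mm (y); inner floor 12 mm up. Origin at the centre of its underside, z up.
- mug: orange mug at the far edge of the table beyond the rail, 101 mm high, 81 mm across, a bystander. Origin at its foot.
- stamp: date stamp with a knob, 24 x 42 mm, 64 mm high, between robot and rail, a bystander. Origin at its foot.
- cutter_a: spring plunger cutter, upright in the rail; 3 to 5 are there (else None), 44 mm or more apart. Round; origin under its middle, z up. Steel skirt 40 mm wide, 6 high, under the lips; white barrel 30 wide up to 46; stem 11 wide with O-ring; grey head 26 wide, 61 to 68 (flat top). Some springs are firm (1.5 N/mm: 12 N at 8 mm), some tired (0.45 N/mm: 3.6 N at 8 mm); all look alike
- plunger_a (a joint): how far that cutter's head is pushed down now, m: 0 = up (it springs back), stop at 0.012; a firm spring holds it 0.0004 higher at rest than a tired one, too little to see
- oring_a (a joint): how far that cutter's O-ring has been shifted along the stem, m: 0 = never pushed (ring on the barrel); it stays at the deepest push made so far (0.008 after a push of 8 mm)
- cutter_b: spring plunger cutter, upright in the rail; 3 to 5 are there (else None), 44 mm or more apart. Round; origin under its middle, z up. Steel skirt 40 mm wide, 6 high, under the lips; white barrel 30 wide up to 46; stem 11 wide with O-ring; grey head 26 wide, 61 to 68 (flat top). Some springs are firm (1.5 N/mm: 12 N at 8 mm), some tired (0.45 N/mm: 3.6 N at 8 mm); all look alike
- plunger_b (a joint): how far that cutter's head is pushed down now, m: 0 = up (it springs back), stop at 0.012; a firm spring holds it 0.0004 higher at rest than a tired one, too little to see
- oring_b (a joint): how far that cutter's O-ring has been shifted along the stem, m: 0 = never pushed (ring on the barrel); it stays at the deepest push made so far (0.008 after a push of 8 mm)
- cutter_c: spring plunger cutter, upright in the rail; 3 to 5 are there (else None), 44 mm or more apart. Round; origin under its middle, z up. Steel skirt 40 mm wide, 6 high, under the lips; white barrel 30 wide up to 46; stem 11 wide with O-ring; grey head 26 wide, 61 to 68 (flat top). Some springs are firm (1.5 N/mm: 12 N at 8 mm), some tired (0.45 N/mm: 3.6 N at 8 mm); all look alike
- plunger_c (a joint): how far that cutter's head is pushed down now, m: 0 = up (it springs back), stop at 0.012; a firm spring holds it 0.0004 higher at rest than a tired one, too little to see
- oring_c (a joint): how far that cutter's O-ring has been shifted along the stem, m: 0 = never pushed (ring on the barrel); it stays at the deepest push made so far (0.008 after a push of 8 mm)
- cutter_d: spring plunger cutter, upright in the rail; 3 to 5 are there (else None), 44 mm or more apart. Round; origin under its middle, z up. Steel skirt 40 mm wide, 6 high, under the lips; white barrel 30 wide up to 46; stem 11 wide with O-ring; grey head 26 wide, 61 to 68 (flat top). Some springs are firm (1.5 N/mm: 12 N at 8 mm), some tired (0.45 N/mm: 3.6 N at 8 mm); all look alike
- plunger_d (a joint): how far that cutter's head is pushed down now, m: 0 = up (it springs back), stop at 0.012; a firm spring holds it 0.0004 higher at rest than a tired one, too little to see
- oring_d (a joint): how far that cutter's O-ring has been shifted along the stem, m: 0 = never pushed (ring on the barrel); it stays at the deepest push made so far (0.008 after a push of 8 mm)
- cutter_e: spring plunger cutter, upright in the rail; 3 to 5 are there (else None), 44 mm or more apart. Round; origin under its middle, z up. Steel skirt 40 mm wide, 6 high, under the lips; white barrel 30 wide up to 46; stem 11 wide with O-ring; grey head 26 wide, 61 to 68 (flat top). Some springs are firm (1.5 N/mm: 12 N at 8 mm), some tired (0.45 N/mm: 3.6 N at 8 mm); all look alike
- plunger_e (a joint): how far that cutter's head is pushed down now, m: 0 = up (it springs back), stop at 0.012; a firm spring holds it 0.0004 higher at rest than a tired one, too little to see
- oring_e (a joint): how far that cutter's O-ring has been shifted along the stem, m: 0 = never pushed (ring on the barrel); it stays at the deepest push made so far (0.008 after a push of 8 mm)

How it is judged (in metres and radians):
At the end, for the whole second after the job is handed in: Each cutter there: O-ring shifted 6 to 11 mm, at rest. Firm ones (head rests 0.4 mm higher) upright within 7 deg on the tray floor, centre within 175 mm (x), 130 mm (y) of its middle; tired ones in the basket, centre within 80 mm (x), 105 mm (y), below 75 mm. Basket upright (value of joint oring_a between 0.006 and 0.011 m and linear speed of each of cutter_a, cutter_b, cutter_c, cutter_d, cutter_e below 0.02 m/s and ((value of joint plunger_a below -0.0002 m and x of cutter_a in the frame of tray between -0.175 and 0.175 m and y of cutter_a in the frame of tray between -0.13 and 0.13 m and z of cutter_a in the frame of tray between -0.003 and 0.009 m and angle between cutter_a's own z axis and vertical below 0.12 rad) or (value of joint plunger_a above -0.0002 m and x of cutter_a in the frame of basket between -0.08 and 0.08 m and y of cutter_a in the frame of basket between -0.105 and 0.105 m and z of cutter_a in the frame of basket between 0 and 0.075 m)) and value of joint oring_b between 0.006 and 0.011 m and ((value of joint plunger_b below -0.0002 m and x of cutter_b in the frame of tray between -0.175 and 0.175 m and y of cutter_b in the frame of tray between -0.13 and 0.13 m and z of cutter_b in the frame of tray between -0.003 and 0.009 m and angle between cutter_b's own z axis and vertical below 0.12 rad) or (value of joint plunger_b above -0.0002 m and x of cutter_b in the frame of basket between -0.08 and 0.08 m and y of cutter_b in the frame of basket between -0.105 and 0.105 m and z of cutter_b in the frame of basket between 0 and 0.075 m)) and value of joint oring_c between 0.006 and 0.011 m and ((value of joint plunger_c below -0.0002 m and x of cutter_c in the frame of tray between -0.175 and 0.175 m and y of cutter_c in the frame of tray between -0.13 and 0.13 m and z of cutter_c in the frame of tray between -0.003 and 0.009 m and angle between cutter_c's own z axis and vertical below 0.12 rad) or (value of joint plunger_c above -0.0002 m and x of cutter_c in the frame of basket between -0.08 and 0.08 m and y of cutter_c in the frame of basket between -0.105 and 0.105 m and z of cutter_c in the frame of basket between 0 and 0.075 m)) and value of joint oring_d between 0.006 and 0.011 m and ((value of joint plunger_d below -0.0002 m and x of cutter_d in the frame of tray between -0.175 and 0.175 m and y of cutter_d in the frame of tray between -0.13 and 0.13 m and z of cutter_d in the frame of tray between -0.003 and 0.009 m and angle between cutter_d's own z axis and vertical below 0.12 rad) or (value of joint plunger_d above -0.0002 m and x of cutter_d in the frame of basket between -0.08 and 0.08 m and y of cutter_d in the frame of basket between -0.105 and 0.105 m and z of cutter_d in the frame of basket between 0 and 0.075 m)) and value of joint oring_e between 0.006 and 0.011 m and ((value of joint plunger_e below -0.0002 m and x of cutter_e in the frame of tray between -0.175 and 0.175 m and y of cutter_e in the frame of tray between -0.13 and 0.13 m and z of cutter_e in the frame of tray between -0.003 and 0.009 m and angle between cutter_e's own z axis and vertical below 0.12 rad) or (value of joint plunger_e above -0.0002 m and x of cutter_e in the frame of basket between -0.08 and 0.08 m and y of cutter_e in the frame of basket between -0.105 and 0.105 m and z of cutter_e in the frame of basket between 0 and 0.075 m)) and angle between basket's own z axis and vertical below 0.1 rad and angle between tray's own z axis and vertical below 0.05 rad); the robot touches nothing.
It fails at once if the mug is moved by more than 2 cm or tipped (distance of mug from where it was at the start of the episode above 0.02 m or angle between mug's own z axis and vertical above 0.3 rad).
It fails at once if the stamp is moved by more than 2 cm or tipped (distance of stamp from where it was at the start of the episode above 0.02 m or angle between stamp's own z axis and vertical above 0.3 rad).
Of cutter_a, cutter_b, cutter_c, cutter_d, cutter_e only 3 to 5 are there at a start; the rules pass over those that are not, and their reading is None.
At some moment in a run one of tray, basket may be knocked a few centimetres aside while the robot is not near it.
It also fails if it takes over 210 s, if anything falls off the work surface, if the arm or the gripper's body presses on something with over 40 N, if the wrist force passes 120 N, or if a joint passes its speed limit or range.

## Robot

A 7-joint arm with a two-finger parallel gripper is mounted at the origin on the work surface; the furniture and walls round the work are solid. World frame = base frame: x ahead of the robot, y to its left, z up, the work surface at z = 0. Lengths are in mm, angles in rad, forces in N, time in s.
With the tool pointing down it reaches from about 400 to 900 mm from the base axis. Payload 5.6 kg.
Tool frame: the origin (TCP) lies midway between the tips of the shut fingers; the grasp point (between the pads) lies 19 mm behind it; z points along the fingers, y is the line along which they close (so a half turn about z gives the same grasp; the last joint's range is limited). The gripper opens to 92 mm and grips with 3 to 60 N. Pads are 20 mm wide; open, the fingers measure 128 mm over their backs; the gripper's body (75 mm by 189 mm) begins 69 mm behind the grasp point.
Start: joints at [1.08, 0.468, -0.012, 1.603, 0.006, 1.071, -0.056], TCP at [281.401, -585.937, 214.592] pointing down, gripper open.
Joint ranges: [-2.53, 2.53], [-0.31, 2.02], [-1.57, 1.55], [0.28, 2.44], [-1.29, 4.43], [0.15, 1.84], [-2.92, 2.92]. Speed limits (rad/s): [2.57, 2.57, 3.14, 3.14, 3.14, 3.14, 3.14].

## Interface

Orientations are given as a rotation vector (axis times angle).
In Python, from cell import robot, grip, kin, viewer gives the robot as it stands. Calls block until the motion is done:
- robot.movep(position, orientation): joint-space move of the TCP to a pose.
- robot.servo_line(position, feed=150, rotation=None): straight line of the TCP; rotation=None keeps the orientation; feed is the mean speed in mm/s.
- robot.goto_joints(angles): joint-space move.
- grip(opening, newtons=None): opening from 0.0 (shut) to 1.0 (fully open); newtons is the grip in N (None keeps the last); returns when the fingers have stopped.
- robot.hold(seconds).
- kin.ik(position, orientation): joint angles nearest the present ones, or None.
- robot.observe(): the state.
- viewer.read_camera(name): name is "scene" or "top"; returns the picture (400x640x3 uint8, red, green, blue); there is no depth.
- viewer.camera_info(name): a dict with "camera_matrix" (3x3 intrinsics, pixels), "R" (3x3) and "t" (3): a world point X has camera coordinates R X + t. Camera axes: x right, y down, z forward; pixel columns grow to the right and rows downward; lengths in mm; the calibration is good to about 2 mm. A picture is of the moment at which its call begins. camera_info takes no time and is no camera call.
A pose or a line that the arm cannot do raises robot.IKError and nothing moves.
- robot.job_done(): hands the job in; it is judged then, once.
Trained networks look in the newest picture that a camera, given by its name, has taken for a name from the list of things; names that differ only in an ending like _2 or _b are one class to them, and where a whole thing is asked for, a point or a joint stands for the part that bears it (a point fixed in the world has none). Each returns a list of dicts, best first, with "confidence" (0 to 1); they miss things now and then, are a little off and sometimes report something else, mostly with a low value. They report only what shows in the picture. A call takes as long as a camera call.
- viewer.silhouettes(name, camera): "mask" (400x640 bool, what is visible of it).
- viewer.pinpoint(name, camera): "at" ([x, y, z] in mm, in the coordinates of the camera as it stood for that picture, good to about 4 mm: a listed point, or the origin of a listed thing).
The state is a dict: "t": time; "joints": joint angles; "joint_velocities": joint speeds; "joint_torque": joint torques, N m; "tcp_pos": TCP position; "tcp_rot": TCP orientation; "contact_force": force on the tool from outside, world axes, zero at the start; "wrist_torque": the same for the moment, N m; "grip_width": opening from 0.0 (shut) to 1.0 (fully open); "grip_force": force on a finger pad.
Only numpy, scipy, OpenCV 4.12 (cv2) and the standard library are available. Lean on these libraries where they do the work, as an engineer would, in place of code of your own. Each camera call takes 0.05 s, during which the arm holds its last target. There are 200 camera calls.

## Working session

There is one attempt and no reset: what is moved stays moved. The work goes in short steps, each a Python script; the robot and the scene stay as the last script left them, time stands still between calls to the robot, and variables do not carry over. Pictures are saved under pics/ and viewed, at most 14 in all, crops included, and the job is handed in when it is done.

```bash
ls; mkdir -p pics
python3 - <<'E'
from cell import robot, grip, kin, viewer
import cv2, numpy as np
for c in ("scene","top"):
    im=viewer.read_camera(c); cv2.imwrite(f"pics/{c}0.png",im[:,:,::-1])
    i=viewer.camera_info(c); R=np.array(i["R"]);t=np.array(i["t"]);print(c,"cam at",(-R.T@t).round())
    for n in ("rail","tray","basket","mug","stamp","cutter_a"):
        for d in viewer.pinpoint(n,c):
            print(n,round(d["confidence"],2),(R.T@(np.array(d["at"])-t)).round(1))
s=robot.observe();print(s)
E
```

```text
pics
scene cam at [ 227. -456.  775.]
rail 0.89 [582.9  38.9   0.7]
rail 0.45 [507.8 355.4   6.4]
tray 0.68 [ 450.8 -307.     1.1]
basket 0.77 [505.9 355.2   5.5]
mug 0.59 [680.  205.4   1.8]
stamp 0.8 [362.   -8.6   1. ]
cutter_a 0.84 [630.9  30.4   4.9]
cutter_a 0.75 [540.   37.8   6.7]
cutter_a 0.74 [491.1  42.3   8.8]
top cam at [ 286.   26. 1403.]
rail 0.71 [586.7  34.5  -1.3]
tray 0.97 [ 450.4 -309.6    5.3]
tray 0.38 [495.1  39.6   8.1]
basket 0.83 [505.6 356.5  -3.3]
mug 0.56 [682.8 200.4   1. ]
mug 0.52 [361.7 -11.7   1.7]
stamp 0.58 [366.  -11.8   4.6]
cutter_a 0.67 [ 5.404e+02  3.240e+01 -1.000e-01]
cutter_a 0.63 [629.8  28.4   7.1]
cutter_a 0.42 [495.   37.3   5. ]
{'t': 0.7, 'joints': array([ 1.08000759,  0.46743924, -0.01160489,  1.6027398 ,  0.00599516,
        1.07140848, -0.05633341]), 'joint_velocities': array([-0.00027817, -0.00113093, -0.00148291, -0.00034644, -0.00114756,
       -0.00131284, -0.00065067]), 'joint_torque': array([-4.27440118e-04, -5.20260715e+01, -1.22429099e-02, -2.44009799e+01,
       -5.65634714e-02,  1.12404770e-02,  3.50472419e-05]), 'tcp_pos': array([ 281.39105377, -585.92033287,  214.61531171]), 'tcp_rot': array([ 3.06316847e+00,  6.97355440e-01, -3.41253630e-05]), 'contact_force': array([ 0.07602496,  0.5306925 , -0.43063401]), 'wrist_torque': array([ 0.00684804,  0.01396712, -0.01550936]), 'grip_force': 0.0, 'grip_width': 0.9983333072553294}
```

View pics/scene0.png

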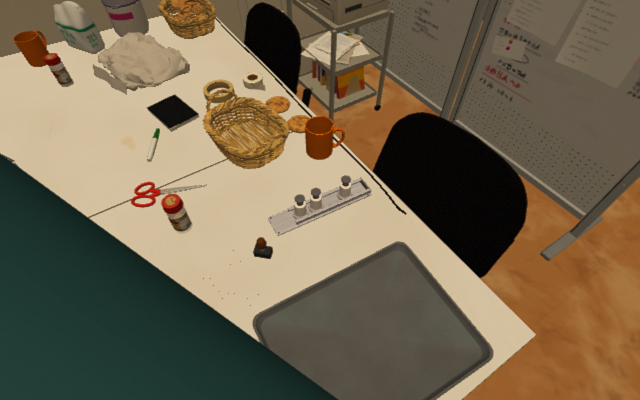

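View pics/top0.png

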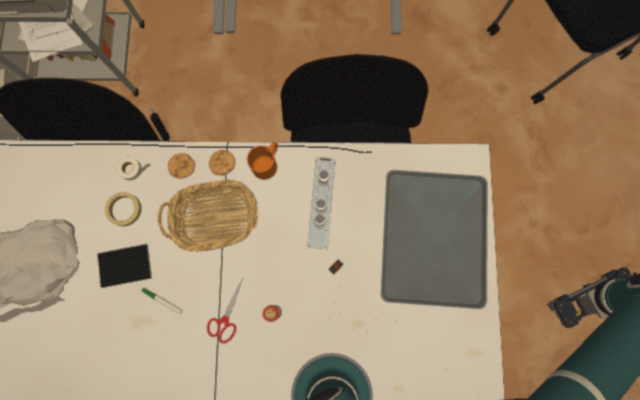

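The pictures show three cutters in the rail: heads at about (323,175), (321,204) and (319,219) in top, and (346,180), (316,190) and (300,200) in scene. The open end faces the robot. The tray is on the right, the basket on the left, and the stamp is at top (335,266). Next I refine the cutter and rail positions from the masks.

```bash
cat > h.py <<'E'
from cell import robot, grip, kin, viewer
import cv2, numpy as np
from scipy.spatial.transform import Rotation as Ro
from scipy.optimize import least_squares
def down(yaw): return (Ro.from_euler('z',yaw)*Ro.from_euler('x',np.pi)).as_rotvec()
def cam(c):
    i=viewer.camera_info(c); return np.array(i["camera_matrix"]),np.array(i["R"]),np.array(i["t"])
def proj(c,P):
    K,R,t=cam(c); q=(np.asarray(P)@R.T+t)@K.T; return q[:,:2]/q[:,2:]
def locate(n,c):
    K,R,t=cam(c)
    return [(d["confidence"],R.T@(np.array(d["at"])-t)) for d in viewer.pinpoint(n,c)]
A=np.linspace(0,2*np.pi,40)
def cyl(x,y,z0,r,a,b): return np.array([[x+r*np.cos(u),y+r*np.sin(u),z0+z] for z in(a,b) for u in A])
def model(c,x,y,z0=5):
    m=np.zeros((400,640),np.uint8)
    for r,a,b in((20,0,6),(15,6,46),(5.5,46,61),(13,61,68)):
        if r==20 and z0==5: a,b,r=12,12,15
        cv2.fillConvexPoly(m,cv2.convexHull((proj(c,cyl(x,y,z0,r,a,b))*16).round().astype(np.int32)),1,shift=4)
    return m
def cent(m): r,c=np.nonzero(m); return np.array([c.mean(),r.mean()])
E
python3 - <<'E'
from h import *
seeds=np.array([[493,40],[540,35.],[630,29.5]])
obs={i:[] for i in range(3)}
for c in("scene","top"):
    viewer.read_camera(c)
    for d in viewer.silhouettes("cutter_a",c):
        ce=cent(d["mask"]); k=[np.linalg.norm(ce-cent(model(c,*s))) for s in seeds]; i=int(np.argmin(k))
        print(c,round(d["confidence"],2),d["mask"].sum(),model(c,*seeds[i]).sum(),i,round(k[i],1))
        if k[i]<6: obs[i].append((c,ce))
    for d in viewer.silhouettes("rail",c)[:1]:
        p=cv2.minAreaRect(np.argwhere(d["mask"])[:,::-1].astype(np.float32)); print("rail",c,p)
        if c=="top":
            K,R,t=cam(c); b=cv2.boxPoints(p); rays=np.c_[b,np.ones(4)]@np.linalg.inv(K).T@R
            o=-R.T@t; print((o+rays*((8-o[2])/rays[:,2:])).round(1))
for i in obs:
    for c in ("scene","top",None):
        ob=[o for o in obs[i] if c in(None,o[0])]
        if ob:
            f=lambda s:np.concatenate([cent(model(k,*s))-e for k,e in ob])
            print(i,c,least_squares(f,seeds[i],diff_step=.01).x.round(1))
E
```

```text
scene 0.81 261 284 0 0.8
scene 0.67 255 273 1 0.2
scene 0.63 233 269 2 1.5
rail scene ((320.3000183105469, 205.3370819091797), (22.24064064025879, 104.1790542602539), 66.4676513671875)
top 0.68 133 125 1 0.7
rail top ((321.1058654785156, 203.12350463867188), (21.398319244384766, 92.11248779296875), 4.398705959320068)
[[417.2  74.6   8. ]
 [702.8  56.4   8. ]
 [697.9  -9.9   8. ]
 [412.8  10.7   8. ]]
0 scene [494.   38.1]
0 None [494.   38.1]
1 scene [539.7  35.1]
1 top [539.2  33.4]
1 None [539.3  34.5]
2 scene [625.3  26.7]
2 None [625.3  26.7]
```

```bash
cat >> h.py <<'E'
TH=-0.076
def ax(x): return 34.3+TH*(x-540)
E
python3 - <<'E'
from h import *
grip(0.0,20)
for x in (494,539.6,628):
    if x==494: robot.movep([x,ax(x),140],down(TH))
    else: robot.servo_line([x,ax(x),95],150)
    robot.servo_line([x,ax(x),80],100); robot.hold(.2)
    f0=robot.observe()["contact_force"][2]; log=[]
    for z in (75,73,72,71,70,68,66,65,64.6):
        robot.servo_line([x,ax(x),z],25); robot.hold(.1); s=robot.observe()
        log.append((round(s["tcp_pos"][2],2),round(s["contact_force"][2]-f0,2)))
        if s["tcp_pos"][2]<65 or log[-1][1]>25: break
    print(x,s["tcp_pos"].round(1),log)
    robot.servo_line([x,ax(x),95],150)
print(robot.observe()["t"])
E
```

```text
494 [494.1  37.8  64.6] [(np.float64(74.96), np.float64(-0.16)), (np.float64(73.05), np.float64(1.55)), (np.float64(72.02), np.float64(1.29)), (np.float64(71.04), np.float64(1.96)), (np.float64(70.02), np.float64(3.16)), (np.float64(68.04), np.float64(2.71)), (np.float64(66.05), np.float64(4.05)), (np.float64(65.05), np.float64(4.85)), (np.float64(64.63), np.float64(4.64))]
539.6 [539.7  34.4  64.6] [(np.float64(74.97), np.float64(-0.28)), (np.float64(73.04), np.float64(-1.28)), (np.float64(72.02), np.float64(-0.6)), (np.float64(71.04), np.float64(0.93)), (np.float64(70.04), np.float64(1.23)), (np.float64(68.05), np.float64(1.63)), (np.float64(66.06), np.float64(2.73)), (np.float64(65.06), np.float64(2.86)), (np.float64(64.64), np.float64(2.31))]
628 [628.5  27.7  66. ] [(np.float64(74.97), np.float64(0.94)), (np.float64(73.25), np.float64(1.47)), (np.float64(72.25), np.float64(3.63)), (np.float64(71.23), np.float64(5.08)), (np.float64(70.35), np.float64(6.61)), (np.float64(68.72), np.float64(7.83)), (np.float64(67.12), np.float64(10.17)), (np.float64(66.32), np.float64(11.45)), (np.float64(65.97), np.float64(12.52))]
18.6583
```

Run:
```python
from h import *
x=628
robot.servo_line([x,ax(x),76],100); robot.servo_line([x,ax(x),63.6],20); robot.hold(.2)
print(robot.observe()["tcp_pos"][2]); robot.servo_line([x,ax(x),130],150)
x=494
robot.servo_line([x,ax(x),130],200); grip(.55,20)
robot.servo_line([x,ax(x),23],100); robot.hold(.1); o=robot.observe(); print(o["contact_force"].round(1))
grip(0,20); robot.hold(.2); s=robot.observe(); print(s["contact_force"].round(1),s["wrist_torque"].round(2),s["grip_width"]*92,s["grip_force"],s["tcp_pos"].round(1))
for xx in (484,470,455,443.5):
    robot.servo_line([xx,ax(xx),23],50); robot.hold(.1); s=robot.observe()
    print(s["contact_force"].round(1),s["tcp_pos"].round(1),round(s["grip_width"]*92,1))
```

```text
65.46721693736835
[-0.  -0.2  0.3]
[-0.2  0.9  3.6] [ 0.25  0.09 -0.03] 29.573116653408693 20.000537931919098 [494.2  38.   23.2]
[-0.9  3.   6.7] [483.8  38.8  23.2] 29.6
[-0.   1.5  7.3] [469.5  39.9  23.2] 29.7
[0.9 1.4 7.9] [454.1  40.4  23.2] 29.3
[ 1.3 -0.7  7.9] [442.3  41.2  23. ] 29.8
```

Run:
```python
from h import *
p=robot.observe()["tcp_pos"]
robot.servo_line([p[0],p[1],28],20); robot.hold(.1); s=robot.observe(); print(s["contact_force"].round(1))
robot.servo_line([p[0],p[1],45],40); robot.hold(.1); s=robot.observe(); print(s["contact_force"].round(1),round(s["grip_width"]*92,1))
robot.servo_line([p[0],p[1],200],150)
cs=[]
for c in("scene","top"):
    im=viewer.read_camera(c); cv2.imwrite(f"pics/{c}1.png",im[:,:,::-1])
    for n in("basket","tray"):
        l=locate(n,c); print(c,n,[(round(a,2),b.round(0)) for a,b in l[:2]])
        for d in viewer.silhouettes(n,c)[:1]:print("  rect",c,n,round(d["confidence"],2),cv2.minAreaRect(np.argwhere(d["mask"])[:,::-1].astype(np.float32)))
print(robot.observe()["t"])
```

```text
[ 0.8  0.8 -1.1]
[ 1.3  0.1 -0.8] 29.7
scene basket [(0.61, array([556., 369.,   6.]))]
  rect scene basket 0.6 ((254.33265686035156, 123.79137420654297), (86.89844512939453, 62.41703796386719), 23.86017417907715)
scene tray [(0.84, array([ 451., -308.,    2.]))]
  rect scene tray 0.61 ((372.8052673339844, 342.0160827636719), (158.26560974121094, 206.52256774902344), 62.75825500488281)
top basket [(0.56, array([555., 371.,  -3.]))]
  rect top basket 0.57 ((204.0245361328125, 199.03250122070312), (65.77064514160156, 100.1855239868164), 79.50852966308594)
top tray [(0.73, array([ 455., -307.,    3.]))]
  rect top tray 0.61 ((435.9344787597656, 238.65975952148438), (106.0016860961914, 134.3896026611328), 2.6630008220672607)
29.0833
```

View pics/scene1.png

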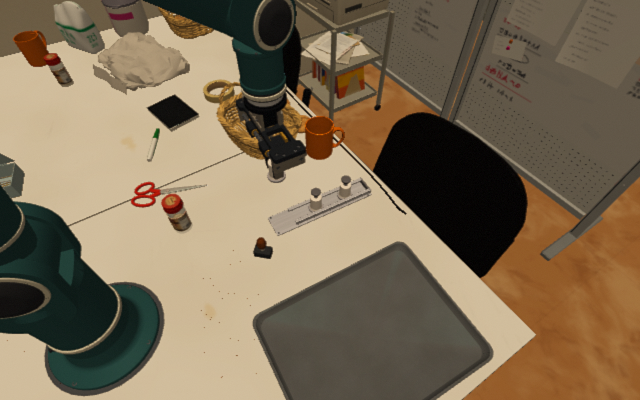

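View pics/top1.png

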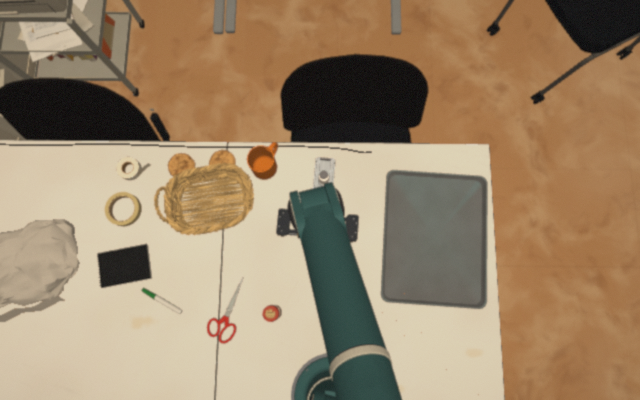

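The basket has been knocked to about (555,370), turned by about 0.18 rad (top centre (204,199)); the first cutter is held. I place it there.

```bash
cat >> h.py <<'E'
def over(p,yaw):
    "movep above p with whichever half turn lies nearer"
    q0=robot.observe()["joints"]; best=None
    for y in(yaw,yaw+np.pi,yaw-np.pi):
        q=kin.ik(p,down(y))
        if q is not None and (best is None or np.abs(q-q0).max()<best[0]): best=(np.abs(q-q0).max(),y)
    print("turn",best); robot.movep(p,down(best[1]))
def drop_basket(b,yaw,off):
    x,y=b[0]-np.sin(yaw)*off,b[1]+np.cos(yaw)*off
    over([x,y,200],np.pi/2+yaw); robot.hold(.1); f0=robot.observe()["contact_force"]
    robot.servo_line([x,y,60],120); robot.servo_line([x,y,34],40); robot.hold(.1)
    s=robot.observe(); print("low",(s["contact_force"]-f0).round(1),s["tcp_pos"].round(1))
    grip(.55); robot.servo_line([x,y,200],150); print("t",robot.observe()["t"])
def fetch(x):
    robot.movep([x,ax(x),140],down(TH)); robot.servo_line([x,ax(x),23],100); grip(0,20); robot.hold(.1)
    s=robot.observe(); print("grip",s["grip_width"]*92,s["contact_force"].round(1))
    robot.servo_line([500,ax(500),23],60) if x>510 else 0
    robot.servo_line([444,ax(444),23],50); robot.hold(.1); s=robot.observe(); print(s["contact_force"].round(1),s["tcp_pos"].round(1))
    p=s["tcp_pos"]; robot.servo_line([p[0],p[1],32],20); robot.hold(.1); s=robot.observe(); print("lift",s["contact_force"].round(1),s["grip_width"]*92)
    robot.servo_line([p[0],p[1],200],150)
E
python3 - <<'E'
from h import *
drop_basket((555,370),.183,38)
fetch(539.6)
for c in("scene","top"):
    im=viewer.read_camera(c); cv2.imwrite(f"pics/{c}2.png",im[:,:,::-1])
    for n in("basket","tray","cutter_a"):
        print(c,n,[(round(a,2),b.round(0)) for a,b in locate(n,c)[:4]])
E
```

```text
turn (np.float64(1.037072737334991), 1.7537963267948966)
low [-0.9 -1.4  1.8] [548.3 407.6  34.3]
t 34.5667
grip 29.62151918839083 [-0.9  0.3  4.2]
[ 3.5 -0.3  6.3] [444.3  41.5  23.3]
lift [ 0.4 -0.7 -0.2] 29.65427816409073
scene basket [(0.74, array([553., 369.,   3.]))]
scene tray [(0.97, array([ 451., -307.,    2.]))]
scene cutter_a [(0.78, array([629.,  28.,   5.])), (0.72, array([444.,  42., 184.]))]
top basket [(0.76, array([553., 371.,  -3.])), (0.59, array([685., 200.,   3.]))]
top tray [(0.89, array([ 452., -309.,    3.]))]
top cutter_a [(0.54, array([629.,  28.,   6.])), (0.49, array([548., 410.,  11.]))]
```

View pics/scene2.png

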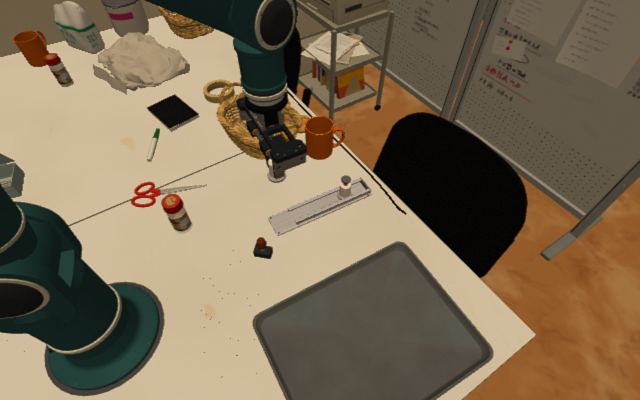

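View pics/top2.png

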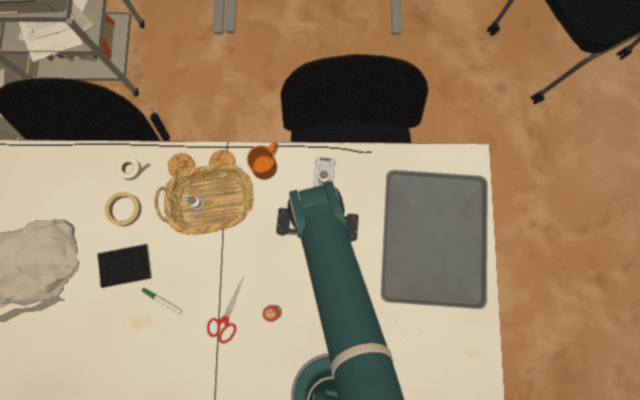

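The first cutter sits in the basket (top (195,202)) and the second is in the gripper. I drop that one, then place the firm one on the tray.

Run:
```python
from h import *
drop_basket((554,370),.183,-30)
fetch(628)
ps=[]
for c in("scene","top"):
    viewer.read_camera(c); l=[b for a,b in locate("tray",c) if a>.6]; print(c,[b.round() for b in l]); ps+=l[:1]
t=np.mean(ps,0)
over([t[0],t[1],150],0); robot.hold(.1); f0=robot.observe()["contact_force"]
robot.servo_line([t[0],t[1],40],120)
for z in np.arange(25,17,-.7):
    robot.servo_line([t[0],t[1],z],15); robot.hold(.1); s=robot.observe(); f=s["contact_force"][2]-f0[2]
    if f>3.5: break
print("touch",z,s["tcp_pos"].round(1),f)
grip(.55); robot.hold(.2); robot.servo_line([t[0],t[1],150],120)
robot.movep([400,-550,220],down(0)); robot.hold(.3)
for c in("scene","top"):
    im=viewer.read_camera(c); cv2.imwrite(f"pics/{c}3.png",im[:,:,::-1])
    for n in("basket","tray","cutter_a","mug","stamp"):
        print(c,n,[(round(a,2),b.round(0)) for a,b in locate(n,c)[:4]])
print(robot.observe()["t"])
```

```text
turn (np.float64(1.1307795265191258), 1.7537963267948966)
low [ 2.3  0.4 -0.7] [559.7 340.7  34.3]
t 47.6667
grip 29.432191609795137 [-0.4  0.   2.9]
[3.2 0.2 5.9] [443.5  41.6  23.2]
lift [ 1.4 -0.8 -0. ] 29.789540868939365
scene [array([ 450., -306.,    0.])]
top [array([ 454., -306.,    5.])]
turn (np.float64(0.7796476835242465), 0)
touch 19.400000000000006 [ 452.2 -306.4   20.2] 8.519734724895383
scene basket []
scene tray []
scene cutter_a []
scene mug [(0.84, array([676., 207.,   3.]))]
scene stamp []
top basket [(0.66, array([553., 372.,   0.])), (0.41, array([581.,  33.,  -1.]))]
top tray [(0.89, array([ 450., -306.,    3.]))]
top cutter_a [(0.74, array([547., 412.,  13.])), (0.63, array([ 453., -304.,    3.])), (0.53, array([554., 340.,   6.]))]
top mug [(0.93, array([682., 200.,   1.]))]
top stamp [(0.61, array([363., -12.,   4.]))]
66.9833
```

View pics/scene3.png

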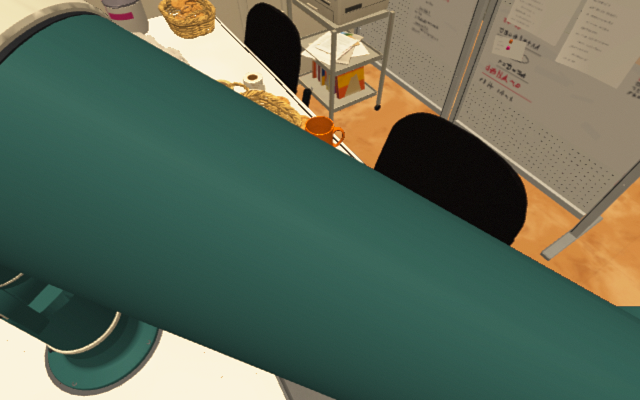

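View pics/top3.png

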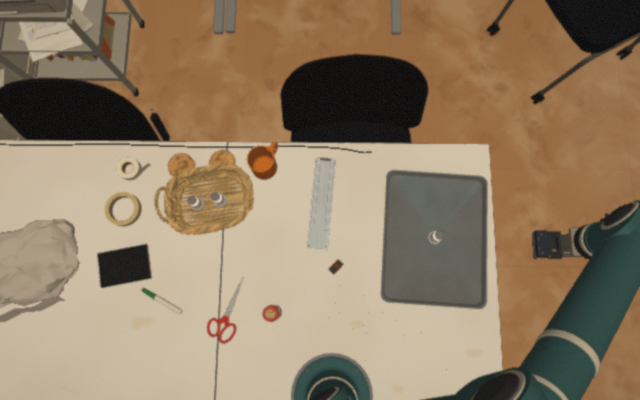

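In top, two cutters sit in the basket (195,202), (218,199) and one on the tray (435,238); the arm blocks the scene camera. I clear the arm, then check the O-ring and that it stands upright.

Run:
```python
from h import *
robot.goto_joints([1.08,.468,-.012,1.603,.006,1.071,-.056]); robot.hold(.3)
im=viewer.read_camera("scene")[:,:,::-1]
u=[proj("scene",[[x,y,40]])[0].round().astype(int) for x,y in((452,-305),(552,376))]
cr=[cv2.resize(im[max(v-35,0):v+35,h-45:h+45],None,fx=6,fy=6,interpolation=cv2.INTER_CUBIC) for h,v in u]
cv2.imwrite("pics/crop4.png",cv2.resize(np.vstack([c[:420] for c in cr]),(386,600))); print(u)
for n in("tray","cutter_a","basket"): print(n,[(round(a,2),b.round(0)) for a,b in locate(n,"scene")])
for d in viewer.silhouettes("cutter_a","scene"):
    m=d["mask"]; print(cent(m).round(1),m.sum(),cent(model("scene",452.2,-306.4,2)).round(1),model("scene",452.2,-306.4,2).sum())
```

```text
[array([371, 332]), array([258, 125])]
tray [(0.31, array([585.,  39.,   1.]))]
cutter_a [(0.7, array([547., 411.,  13.])), (0.57, array([ 456., -304.,    0.])), (0.52, array([561., 342.,  16.]))]
basket [(0.58, array([553., 366.,   6.]))]
[377.3 330.5] 23414 [370.6 335. ] 472
[370.4 334.5] 417 [370.6 335. ] 472
[265.  129.3] 245 [370.6 335. ] 472
[251.2 118.4] 218 [370.6 335. ] 472
```

View pics/crop4.png

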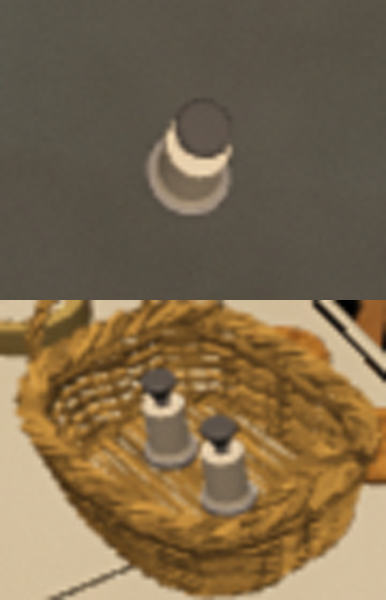

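The tray cutter stands upright: its mask centroid is at (370,334.5) and the upright model predicts (370.6,335). Both tired ones stand in the basket at about (265,129) and (251,118), with dark rings visible high on their stems.

```bash
python3 -c "
from cell import robot
print(robot.job_done())"
```

```text
the job is handed in; nothing more can be done
None
```

I pushed all three cutters 7.5–8.4 mm by TCP height, stood the firm one upright on the tray, put the two tired ones in the basket and handed the job in; no verdict was returned, and the tray cutter's O-ring was not visible in the last picture.

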